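# Change the rusty bearing on a stub axle

## Task

Change the rusty bearing on the stub axle for the new one of the same size with the blue seals: lay the clamp collar (its screw is already slack) and then the bronze sleeve aside flat in the steel parts tray, and lay the rusty bearing flat in the red reject tray. Only then slide the new bearing on until it sits on the axle's shoulder, and put the sleeve and last the collar back over it, each fully down. Leave the small bearing, the hex nut and the spray can where they are.

Things in the scene. Friction and masses are not known exactly. Their poses are not given: they have to be found in the camera images.
- axle_bracket: Fixed dark green cast bracket, foot 120 x 100 x 14 mm, with a bright upright stub axle. Origin: underside centre, on the axle's line, z up. Heights above it: shoulder (39 mm diameter, bearing seat) 62; axle diameter 27.5 up to 73.5, cone, 21.5 from 77 to 88.5, cone, 15.5 from 92 to 107, cone to its top at 112. Pedestal below the shoulder: 49 mm diameter. Parts slide freely on and off.
- clamp_collar: Black steel clamp collar with a slit: ring 32 mm outside, 18 mm bore, 13 mm high, 60 g. Origin: centre of the underside, z up along its axis. Screw slack, so it slides freely. At the start topmost on the axle, underside 93 mm above the bracket's origin; it goes back to the same height.
- bronze_sleeve: Bronze-coloured distance sleeve: plain ring 40 mm outside, 24 mm bore, 15 mm high, 100 g. Origin: centre of the underside, z up along its axis. At the start on the axle between bearing and collar, underside 78 mm above the bracket's origin; it goes back to the same height.
- rusty_bearing: Brown, rusty open ball bearing: 62 mm outside, 30 mm bore, 16 mm high, 200 g. Origin: centre of the underside, z up along its axis. At the start on the axle's shoulder, underside 62 mm above the bracket's origin.
- new_bearing: New bright steel ball bearing with blue seals, 62 mm outside, 30 mm bore, 16 mm high, 200 g, lying flat on the bench to the right of the grey machine vice. Origin: centre of the underside, z up along its axis. The vice, between it and the axle, is up to 95 mm tall; no part of it comes within 60 mm of the bearing's centre.
- parts_tray: Fixed shallow stainless steel parts tray, 150 (x) x 125 (y) mm outside, wall and floor 3 mm, rim 20 mm above the bench. Origin: centre of the underside; x along its long side, z up. Side place for the collar and the sleeve.
- reject_tray: Fixed shallow red plastic tray, 150 (x) x 125 (y) mm outside, wall and floor 4 mm, rim 27 mm above the bench. Origin: centre of the underside; x along its long side, z up. For rejected parts.
- small_bearing: Small steel ball bearing with blue seals, 42 mm outside, 20 mm bore, 12 mm high, lying flat on the bench right of the vice: too small for this axle, leave it alone. Origin: centre of the underside.
- hex_nut: Grey hex nut, 35 x 30 x 18 mm, lying flat on the bench right of the vice; leave it alone. Origin: centre of the underside.
- spray_can: Blue spray can with a white shoulder and red cap, 64 mm in diameter, 200 mm tall, standing on the bench; leave it alone. Origin: centre of the underside.

How it is judged:
By the outcome, as a careful person would: the job done as asked, in the order asked, and still so for the second after the job is handed in, with the robot touching nothing.
It also fails if it takes over 138 s, if anything falls off the work surface, if the arm or the gripper's body presses on something with over 40 N, if the wrist force passes 120 N, or if a joint passes its speed limit or range.

## Robot

A 6-joint arm with a two-finger parallel gripper is mounted at the origin on a cart in front of the work surface, level with it; the furniture and walls round the work are solid. World frame = base frame: x ahead of the robot, y to its left, z up, the work surface at z = 0. Lengths are in m, angles in degrees, forces in N, time in s.
With the tool pointing down it reaches from about 0.35 to 0.875 m from the base axis. Payload 4.2 kg.
Tool frame: the origin (TCP) lies midway between the tips of the shut fingers; the grasp point (between the pads) lies 19 mm behind it; z points along the fingers, y is the line along which they close (so a half turn about z gives the same grasp; the last joint's range is limited). The gripper opens to 87 mm and grips with 3 to 60 N. Pads are 19 mm wide; open, the fingers measure 117 mm over their backs; the gripper's body (75 mm by 190 mm) begins 51 mm behind the grasp point.
Start: joints at [87.525, 22.042, 0.453, 0, -68.411, -14.817], TCP at [0.186, 0.597, 0.223] pointing down, gripper open.
Joint ranges: [-179.83, 179.83], [-69.29, 118.12], [-61.27, 80.66], [-181.25, 117.63], [-171.15, -9.14], [-177.46, 177.46]. Speed limits (degrees/s): [159.86, 159.86, 180, 180, 180, 180].

## Interface

Orientations are given as [roll, pitch, yaw] about the fixed x, y, z axes, in that order (R = Rz(yaw) Ry(pitch) Rx(roll)).
In Python, from workcell import env gives the robot as it stands. The module is installed in compiled form; this text tells all that it offers. Calls block until the motion is done:
- env.goto(position, orientation): joint-space move of the TCP to a pose.
- env.move_straight(position, rotation=None, rate=0.15, force_limit=None): straight line of the TCP; rotation=None keeps the orientation; rate is the mean speed in m/s. With force_limit (N) it stops when the force on the tool has changed by that much, and returns True; else False.
- env.set_joints(angles): joint-space move.
- env.gripper_to(opening, grasp_force=None): opening from 0.0 (shut) to 1.0 (fully open); grasp_force is the grip in N (None keeps the last); returns when the fingers have stopped.
- env.dwell(seconds).
- env.inverse_kinematics(position, orientation): joint angles nearest the present ones, or None.
- env.read_state(): the state.
- env.grab_frame(name): name is "side" or "top" or "wrist"; returns a dict with "image" (480x640x3 uint8, blue, green, red), "fx", "fy", "cx", "cy" (pixels), "position" and "orientation" of the camera in the world. Camera axes: x right, y up, looking along -z (the intrinsics and any distortion apply to the point x, -y, -z); pixel columns grow to the right and rows downward; lengths in m; the calibration is good to about 2 mm. The wrist camera is an equidistant fisheye: a pixel r from the principal point sees the ray r / f radians off the axis. A picture is of the moment at which its call begins. There is no depth.
A pose or a line that the arm cannot do raises env.Unreachable and nothing moves.
- env.close_job(): hands the job in; it is judged then, once.
Trained networks look in a picture, given as the dict that the camera call returned (one of the last four; its "shot" number tells which), for a name from the list of things; names that differ only in an ending like _2 or _b are one class to them, and where a whole thing is asked for, a point or a joint stands for the part that bears it (a point fixed in the world has none). Each returns a list of dicts, best first, with "score" (0 to 1); they miss things now and then, are a little off and sometimes report something else, mostly with a low value. They report only what shows in the picture. A call takes as long as a camera call.
- env.search_frame(picture, thing): "xyz" ([x, y, z] in m, in world coordinates, good to about 4 mm: the middle of the surface that is visible of it).
- env.trace(picture, thing): "mask" (480x640 bool, what is visible of it).
The state is a dict: "clock": time; "joint_positions": joint angles; "qvel": joint speeds; "joint_torque": joint torques, N m; "position": TCP position; "tool_rot": TCP orientation; "force": force on the tool from outside, world axes, zero at the start; "wrist_torque": the same for the moment, N m; "opening": opening from 0.0 (shut) to 1.0 (fully open); "finger_force": force on a finger pad.
Only numpy, scipy, OpenCV 4.12 (cv2) and the standard library are available. Lean on these libraries where they do the work, as an engineer would, in place of code of your own. Each camera call takes 0.05 s, during which the arm holds its last target. There are 200 camera calls.

## Working session

There is one attempt and no reset: what is moved stays moved. The work goes in short steps, each a Python script; the robot and the scene stay as the last script left them, time stands still between calls to the robot, and variables do not carry over. Pictures are saved under pics/ and viewed, at most 14 in all, crops included, and the job is handed in when it is done.

```bash
mkdir -p pics
python3 - <<'E'
from workcell import env
import cv2
s=env.read_state(); print(s['clock'],s['position'],s['tool_rot'],s['opening'])
for n in ['top','side']:
    f=env.grab_frame(n); cv2.imwrite(f'pics/{n}0.png',f['image'])
    print(n,f['position'],f['orientation'],f['fx'],f['cx'],f['cy'],[k for k in f])
    for t in ['axle_bracket','clamp_collar','bronze_sleeve','rusty_bearing','new_bearing','parts_tray','reject_tray','small_bearing','hex_nut','spray_can']:
        print(t,[(d['xyz'],round(d['score'],2)) for d in env.search_frame(f,t)][:2])
print(env.read_state()['clock'])
E
```

```text
0.0 [0.18557334 0.59617409 0.2214331 ] [ 1.79872271e+02 -6.21328724e-03 -1.73020254e+01] 0.9973489227035924
top [0.3529203  0.05872388 1.366398  ] [ 8.62447149e+00 -4.09484066e-02 -9.02315495e+01] 469.2178349647687 325.312731034435 246.6183532027461 ['image', 'fx', 'fy', 'cx', 'cy', 'position', 'orientation', 'shot']
axle_bracket [([0.5558, -0.3089, 0.0133], 0.75), ([0.4999, 0.3963, 0.0168], 0.57)]
clamp_collar [([0.5046, 0.4134, 0.1072], 0.5)]
bronze_sleeve []
rusty_bearing [([0.5052, 0.4064, 0.0801], 0.47)]
new_bearing [([0.5574, -0.3106, 0.0132], 0.67)]
parts_tray [([0.6376, 0.216, 0.0045], 0.92)]
reject_tray [([0.4556, 0.2288, 0.0072], 0.74)]
small_bearing [([0.4076, -0.3102, 0.0127], 0.58)]
hex_nut [([0.4836, -0.3261, 0.0243], 0.51)]
spray_can [([0.6809, 0.3778, 0.1588], 0.82)]
side [ 0.24994058 -0.80966348  0.63081765] [ 5.93542451e+01 -5.74936052e-03 -2.01848473e+01] 480.38484920230997 317.9514997829888 231.00179901590465 ['image', 'fx', 'fy', 'cx', 'cy', 'position', 'orientation', 'shot']
axle_bracket [([0.5019, 0.3867, 0.0164], 0.93), ([0.4516, 0.2318, 0.0064], 0.35)]
clamp_collar []
bronze_sleeve [([0.6835, 0.3696, 0.1034], 0.38)]
rusty_bearing [([0.5008, 0.3919, 0.0749], 0.51)]
new_bearing [([0.5549, -0.3165, 0.013], 0.96)]
parts_tray [([0.6285, 0.2193, -0.0], 0.9)]
reject_tray [([0.4508, 0.2325, 0.0088], 0.85)]
small_bearing [([0.4034, -0.3104, 0.0104], 0.87)]
hex_nut [([0.4799, -0.3328, 0.0142], 0.94)]
spray_can [([0.5541, -0.3135, 0.0134], 0.5)]
1.1
```

View pics/top0.png

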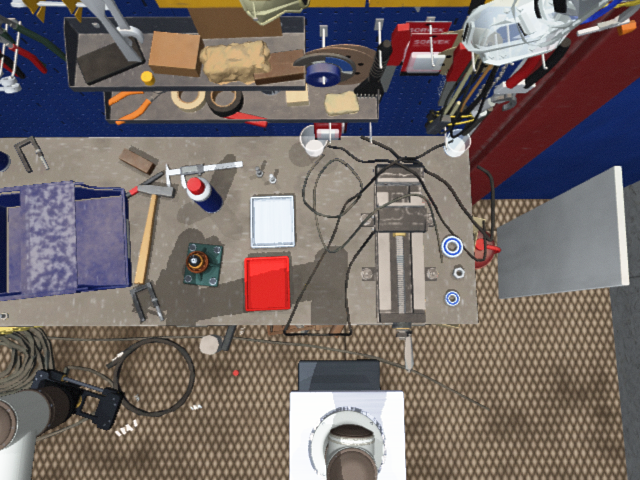

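View pics/side0.png

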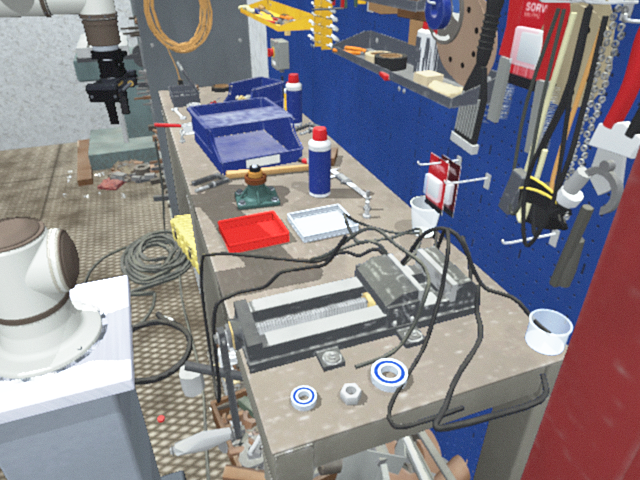

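Top view: the axle stack is at about (197,262), the parts tray at (272,221), the reject tray at (267,283), the new bearing at (452,246), the nut at (459,272) and the small bearing at (452,298). Side view agrees, and cables hang around the vice. The bracket hit at (0.556,-0.309) is false, because that's the new bearing. Next I'll measure the axle and trays with the wrist camera.

```bash
cat > h.py <<'E'
from workcell import env
import numpy as np, cv2
from scipy.spatial.transform import Rotation as R
def ray(f,u,v):
    d=np.array([(u-f['cx'])/f['fx'],(v-f['cy'])/f['fy']]); r=np.hypot(*d)
    if f.get('fish'):
        c=np.array([d[0]/r*np.sin(r),-d[1]/r*np.sin(r),-np.cos(r)]) if r>1e-9 else np.array([0,0,-1.])
    else: c=np.array([d[0],-d[1],-1.])
    return R.from_euler('xyz',f['orientation'],degrees=True).apply(c)
def atz(f,u,v,z):
    d=ray(f,u,v); p=np.array(f['position']); return p+d*(z-p[2])/d[2]
def wrist(): 
    f=env.grab_frame('wrist'); f['fish']=True; return f
def pts(f,mask,z):
    cs,_=cv2.findContours(mask.astype(np.uint8),cv2.RETR_EXTERNAL,cv2.CHAIN_APPROX_NONE)
    c=max(cs,key=cv2.contourArea)[:,0,:]
    return np.array([atz(f,u,v,z)[:2] for u,v in c],dtype=np.float32)
def st(): 
    s=env.read_state(); print('t',round(s['clock'],1),'p',np.round(s['position'],4),'rot',np.round(s['tool_rot'],1),'F',np.round(s['force'],1),'op',round(s['opening'],3),'ff',np.round(s['finger_force'],1)); return s
E
python3 - <<'E'
from h import *
env.goto([0.503,0.405,0.27],[180,0,0]); st()
f=wrist(); cv2.imwrite('pics/w1.png',f['image']); print(f['position'],f['orientation'],f['fx'],f['cx'],f['cy'])
for t,z in [('clamp_collar',.106),('bronze_sleeve',.093),('rusty_bearing',.078),('axle_bracket',.014),('parts_tray',.02),('reject_tray',.027)]:
    m=env.trace(f,t); l=env.search_frame(f,t)
    print(t,[(d['xyz'],round(d['score'],2)) for d in l][:1])
    if m:
        p=pts(f,m[0]['mask'],z); print('   ',round(m[0]['score'],2),'circle',cv2.minEnclosingCircle(p),'rect',cv2.minAreaRect(p))
st()
E
```

```text
t 2.5 p [0.5024 0.4056 0.2698] rot [180.   0.   0.] F [-0.6  0.2  0.1] op 1.003 ff 0.0
[0.56915622 0.40560342 0.43055422] [-1.42529764e+01 -7.95261047e-03 -8.98659174e+01] 371.64829954431775 314.04977932732163 233.50942257002723
clamp_collar [([0.5121, 0.416, 0.1074], 0.6)]
bronze_sleeve [([0.5178, 0.4076, 0.0945], 0.75)]
    0.63 circle ((0.5117601752281189, 0.41320210695266724), 0.020369544625282288) rect ((0.5143042802810669, 0.41291189193725586), (0.038586005568504333, 0.03408845141530037), 75.21977996826172)
rusty_bearing [([0.5185, 0.4126, 0.0733], 0.83)]
    0.95 circle ((0.5114601254463196, 0.41299155354499817), 0.03137391805648804) rect ((0.511847734451294, 0.41369760036468506), (0.05893223360180855, 0.06149092689156532), 89.99845123291016)
axle_bracket [([0.5275, 0.4105, 0.008], 0.73)]
    0.86 circle ((0.5109923481941223, 0.4141249358654022), 0.07525722682476044) rect ((0.5104731321334839, 0.4139540493488312), (0.10023196786642075, 0.12045688927173615), 83.92514038085938)
parts_tray [([0.6338, 0.2156, 0.0005], 0.82)]
    0.76 circle ((0.6357721090316772, 0.21627084910869598), 0.09669191390275955) rect ((0.6355495452880859, 0.21650709211826324), (0.15226256847381592, 0.1321430802345276), 1.7883366346359253)
reject_tray [([0.4686, 0.2235, 0.0047], 0.68)]
    0.79 circle ((0.4730496406555176, 0.23050038516521454), 0.08613624423742294) rect ((0.4645489752292633, 0.22935476899147034), (0.13516470789909363, 0.13387152552604675), 2.2656912803649902)
t 3.1 p [0.503 0.405 0.27 ] rot [-180.   -0.    0.] F [ 0.   0.  -0.2] op 0.998 ff 0.0
```

View pics/w1.png

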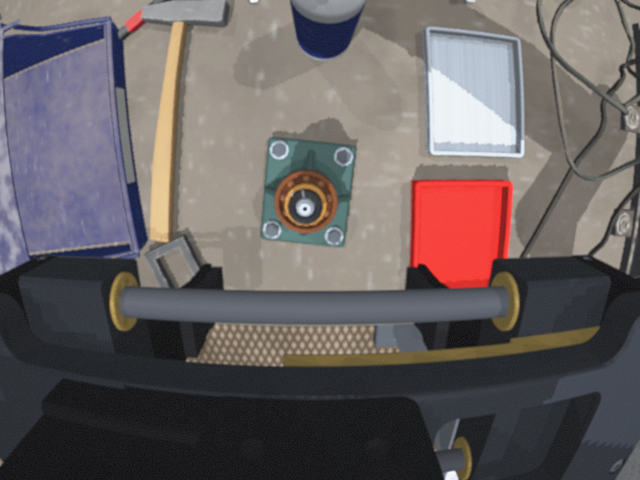

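The wrist view shows the stack at (305,205), the steel tray at (475,92) and the red tray at (462,235). The estimates agree to 1–2 mm. A second view turned by 90° lets me solve out the camera mount error.

Run:
```python
from h import *
for y in (90,-90,180):
    print(y,[None if q is None else np.round(q,0) for q in [env.inverse_kinematics(p,[180,0,y]) for p in ([.511,.413,.27],[.46,.23,.03],[.64,.217,.02],[.556,-.313,.01])]])
def meas(tag):
    f=wrist(); cv2.imwrite(f'pics/{tag}.png',f['image']); o={}
    for t,z in [('rusty_bearing',.078),('bronze_sleeve',.093),('axle_bracket',.014),('parts_tray',.02),('reject_tray',.027)]:
        m=env.trace(f,t)
        if m: 
            p=pts(f,m[0]['mask'],z); a=cv2.minAreaRect(p); o[t]=(np.array(a[0]),np.array(cv2.minEnclosingCircle(p)[0])); print(tag,t,round(m[0]['score'],2),np.round(a[0],4),np.round(a[1],4),round(a[2],1),'circ',np.round(cv2.minEnclosingCircle(p)[0],4))
    return o
env.goto([.511,.413,.27],[180,0,0]); env.dwell(.3); st(); A=meas('w2')
env.goto([.511,.413,.27],[180,0,90]); env.dwell(.3); st(); B=meas('w3')
M=np.eye(2)-np.array([[0,-1],[1,0]])
for t in A:
    if t in B:
        for i in (0,1):
            e=np.linalg.solve(M,A[t][i]-B[t][i]); print(t,i,'err',np.round(e,4),'pos',np.round(A[t][i]-e,4))
st()
```

```text
90 [array([ 53.,  24.,  10.,   0., -76., 127.]), array([ 45.,  25., -28.,   0., -37., 135.]), array([ 32.,  37.,  -5.,   0., -48., 148.]), array([ -15.,   35.,  -11.,   -0.,  -44., -165.])]
-90 [array([ 53.,  24.,  10.,   0., -76., -53.]), array([ 45.,  25., -28.,   0., -37., -45.]), array([ 32.,  37.,  -5.,   0., -48., -32.]), array([-15.,  35., -11.,   0., -44.,  15.])]
180 [array([  53.,   24.,   10.,   -0.,  -76., -143.]), array([  45.,   25.,  -28.,   -0.,  -37., -135.]), array([  32.,   37.,   -5.,   -0.,  -48., -122.]), array([-15.,  35., -11.,  -0., -44., -75.])]
t 3.7 p [0.5108 0.4128 0.2701] rot [-180.    0.   -0.] F [-1.3  0.1 -0. ] op 1.004 ff 0.0
w2 rusty_bearing 0.9 [0.5116 0.4136] [0.0599 0.0615] 71.0 circ [0.5115 0.413 ]
w2 bronze_sleeve 0.78 [0.5141 0.4141] [0.036  0.0393] 9.4 circ [0.5121 0.4139]
w2 axle_bracket 0.85 [0.5112 0.4137] [0.0997 0.1193] 83.8 circ [0.5111 0.4129]
w2 parts_tray 0.89 [0.6354 0.2169] [0.1509 0.1313] 2.1 circ [0.6354 0.2175]
w2 reject_tray 0.68 [0.4695 0.2298] [0.1278 0.1329] 2.0 circ [0.4788 0.2311]
t 5.7 p [0.511 0.413 0.27 ] rot [-180.   -
[... 375 characters left out ...]
2 [0.4543 0.232 ] [0.1514 0.0625] 0.4 circ [0.4549 0.2315]
rusty_bearing 0 err [0.0017 0.    ] pos [0.5099 0.4136]
rusty_bearing 1 err [ 0.0016 -0.0006] pos [0.5098 0.4136]
bronze_sleeve 0 err [ 0.004  -0.0004] pos [0.5102 0.4145]
bronze_sleeve 1 err [ 0.0014 -0.0001] pos [0.5107 0.414 ]
axle_bracket 0 err [ 0.0006 -0.0004] pos [0.5106 0.4141]
axle_bracket 1 err [ 0.0017 -0.0009] pos [0.5094 0.4138]
parts_tray 0 err [0.0242 0.0034] pos [0.6112 0.2135]
parts_tray 1 err [0.0237 0.0039] pos [0.6117 0.2136]
reject_tray 0 err [0.0087 0.0065] pos [0.4608 0.2233]
reject_tray 1 err [0.0121 0.0118] pos [0.4667 0.2194]
t 6.0 p [0.511 0.413 0.27 ] rot [180.  -0.  90.] F [ 0.5  0.1 -0.3] op 0.999 ff 0.0
```

```bash
cat >> h.py <<'E'
AX=np.array([.5100,.4137])
def pick(xy,z,yaw,force,op=1.0,lift=.07,up=.06):
    env.gripper_to(op)
    env.goto([*xy,z+up],[180,0,yaw]); env.move_straight([*xy,z],rate=.1)
    env.gripper_to(0.0,force); st()
    env.move_straight([*xy,z+lift],rate=.12); return st()
def lay(xy,z,yaw,op,fl=5):
    env.goto([*xy,z+.07],[180,0,yaw]); env.move_straight([*xy,z+.012],rate=.15)
    print('contact',env.move_straight([*xy,z-.006],rate=.02,force_limit=fl)); s=st()
    env.gripper_to(op); env.move_straight([*xy,s['position'][2]+.09],rate=.2); return s
E
python3 - <<'E'
from h import *
pick(AX,.0955,0,15)
lay([.670,.219],.0055,0,.6)
st()
f=env.grab_frame('side'); cv2.imwrite('pics/s2.png',cv2.resize(f['image'][130:270,160:400],None,fx=3,fy=3))
E
```

```text
t 9.3 p [0.51   0.4137 0.0955] rot [-180.    0.    0.] F [-0.3 -0.8 -0.2] op 0.361 ff 15.0
t 10.1 p [0.5095 0.4132 0.1646] rot [ 1.799e+02  1.000e-01 -0.000e+00] F [-0.1 -0.  -1.2] op 0.357 ff 15.0
contact True
t 12.3 p [0.67   0.2189 0.0054] rot [180.   0.   0.] F [-1.4  0.   3.7] op 0.358 ff 15.0
t 13.6 p [0.6691 0.2188 0.0945] rot [179.9   0.2  -0. ] F [-0.7  0.5 -0.7] op 0.6 ff 0.0
```

View pics/s2.png

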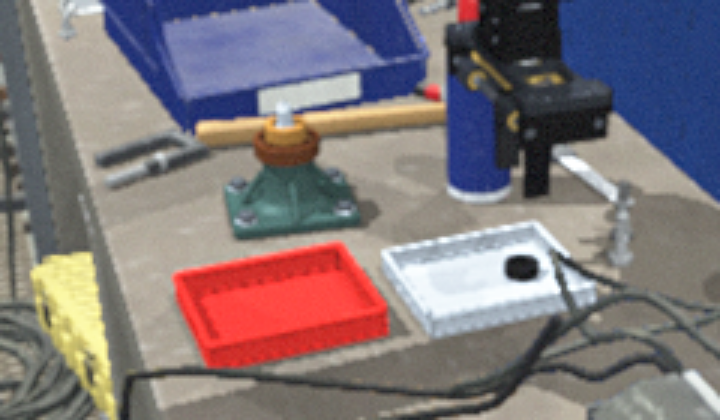

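The collar lies flat in the steel tray, at crop (520,267). Next come the sleeve and then the rusty bearing.

Run:
```python
from h import *
s=pick(AX,.0805,0,20)
if abs(s['opening']-.46)<.04: lay([.598,.216],.0055,0,.65)
s=pick(AX,.0640,-90,25)
if abs(s['opening']-.71)<.04: lay([.454,.2305],.006,-90,.87)
f=env.grab_frame('side'); cv2.imwrite('pics/s3.png',cv2.resize(f['image'][130:270,160:400],None,fx=3,fy=3))
env.goto([.515,-.305,.28],[180,0,0]); env.dwell(.2); st()
f=wrist(); cv2.imwrite('pics/w4.png',f['image'])
for t,z in [('new_bearing',.016),('small_bearing',.012),('hex_nut',.018)]:
    for m in env.trace(f,t)[:2]:
        p=pts(f,m['mask'],z); a=cv2.minAreaRect(p); print(t,round(m['score'],2),np.round(a[0],4),np.round(a[1],4),'circ',np.round(cv2.minEnclosingCircle(p)[0],4))
st()
```

```text
t 17.1 p [0.51   0.4137 0.0805] rot [-180.    0.   -0.] F [-0.3  0.2  0.2] op 0.451 ff 20.0
t 17.8 p [0.5094 0.4132 0.1496] rot [ 1.799e+02  1.000e-01 -0.000e+00] F [-0.3 -0.7 -1.7] op 0.445 ff 20.0
contact True
t 19.9 p [0.598  0.2159 0.0054] rot [180.   0.   0.] F [-0.3  0.3  3.4] op 0.447 ff 20.0
t 25.0 p [0.5101 0.4139 0.0644] rot [-180.    0.  -90.] F [-0.9  0.5  2.1] op 0.706 ff 25.0
t 25.7 p [0.5093 0.4131 0.1329] rot [ 1.799e+02 -1.000e-01 -9.000e+01] F [-0.3  0.5 -2.5] op 0.702 ff 25.0
contact True
t 27.7 p [0.454  0.2305 0.0063] rot [180.  -0. -90.] F [ 0.3 -1.   4.4] op 0.703 ff 25.0
t 31.4 p [ 0.5152 -0.3045  0.2798] rot [-180.    0.    0.] F [-0.2 -0.2 -0.3] op 0.873 ff 0.0
new_bearing 0.63 [ 0.5585 -0.3114] [0.0608 0.0594] circ [ 0.5581 -0.3113]
small_bearing 0.95 [ 0.4159 -0.3072] [0.0411 0.0329] circ [ 0.4114 -0.3067]
hex_nut 0.95 [ 0.4837 -0.3272] [0.031  0.0352] circ [ 0.4838 -0.3275]
hex_nut 0.36 [0.5985 0.1458] [0.037  0.0783] circ [0.5987 0.1516]
t 31.6 p [ 0.5151 -0.3048  0.28  ] rot [180.   0.   0.] F [ 0.3 -0.2 -0.9] op 0.874 ff 0.0
```

View pics/s3.png

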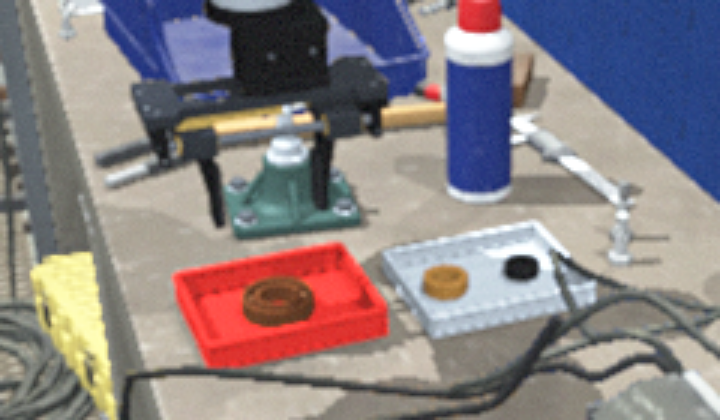

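View pics/w4.png

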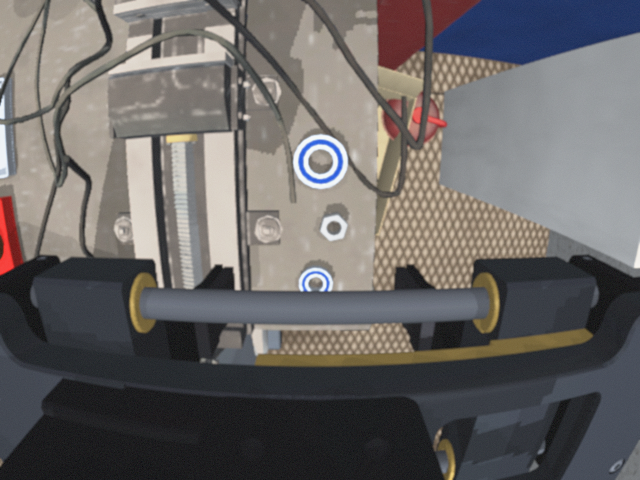

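The rusty bearing is flat in the red tray, at crop (278,300), and the sleeve is flat in the steel tray, at (446,282). In the wrist view the new bearing is at (320,161) with the nut at (334,228), and the vice jaw and a cable are close by. Before choosing the grasp yaw I'll check how close the vice and cable are.

Run:
```python
from h import *
w=wrist(); s=env.grab_frame('side'); t=env.grab_frame('top')
def cross(f1,a,f2,b):
    p1,d1,p2,d2=np.array(f1['position']),ray(f1,*a),np.array(f2['position']),ray(f2,*b)
    k=np.linalg.lstsq(np.c_[d1,-d2],p2-p1,rcond=None)[0]; q1,q2=p1+k[0]*d1,p2+k[1]*d2
    return np.round((q1+q2)/2,3),round(np.linalg.norm(q1-q2),3)
for n,z in (('jaw r-front',.095),('rail',.05),('cable tip',0)):
    print(n,[np.round(atz(w,*px,z),3) for px in {'jaw r-front':[(240,135),(240,70)],'rail':[(247,150),(247,250)],'cable tip':[(293,200)]}[n]])
print('bench edge',atz(w,375,200,0))
print('chk bearing',cross(w,(320,161),s,(389,375)))
# loop bottom near bearing, at bench-level assumption in each view
for px in [(385,195),(405,180),(345,160),(320,115)]: print('w',px,np.round(atz(w,*px,0),3),np.round(atz(w,*px,.1),3))
im=s['image'][215:445,330:570]; cv2.imwrite('pics/s4.png',cv2.resize(im,None,fx=2.6,fy=2.6,interpolation=cv2.INTER_CUBIC))
```

```text
jaw r-front [array([ 0.589, -0.236,  0.095]), array([ 0.651, -0.236,  0.095])]
rail [array([ 0.573, -0.234,  0.05 ]), array([ 0.464, -0.231,  0.05 ])]
cable tip [array([ 0.511, -0.28 ,  0.   ])]
bench edge [ 0.51197586 -0.37875599  0.        ]
chk bearing (array([ 0.56 , -0.312,  0.009]), np.float64(0.002))
w (385, 195) [ 0.518 -0.391  0.   ] [ 0.533 -0.371  0.1  ]
w (405, 180) [ 0.537 -0.415  0.   ] [ 0.547 -0.39   0.1  ]
w (345, 160) [ 0.56  -0.342  0.   ] [ 0.565 -0.333  0.1  ]
w (320, 115) [ 0.613 -0.312  0.   ] [ 0.606 -0.31   0.1  ]
```

View pics/s4.png

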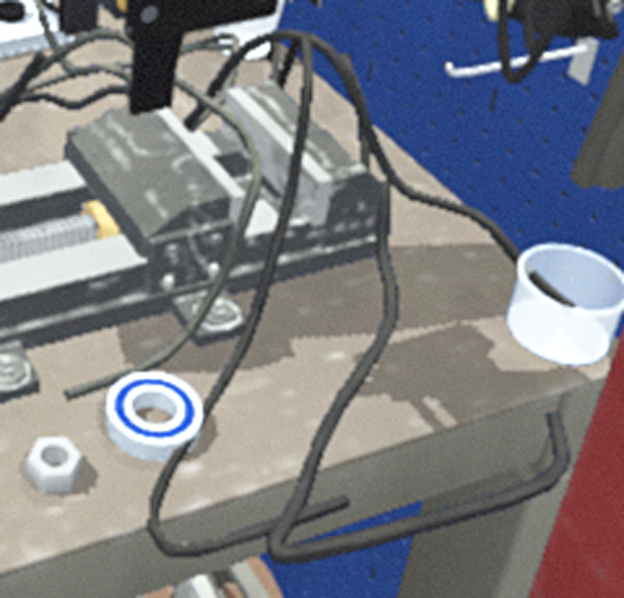

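Run:
```python
from h import *
w=wrist(); s=env.grab_frame('side')
def dens(P,n=40): 
    P=np.array(P,float); return np.vstack([P[i]+(P[i+1]-P[i])*np.linspace(0,1,n)[:,None] for i in range(len(P)-1)])
W=dens([(215,5),(240,30),(290,85),(328,128),(345,155),(365,180),(385,193)])
W2=dens([(130,43),(170,34),(205,36),(235,55),(265,90),(285,130),(293,165),(293,200)])
def go(W,S):
    for b in S:
        b=(330+b[0]/2.6,215+b[1]/2.6); best=[]
        for a in W:
            p1,d1,p2,d2=np.array(w['position']),ray(w,*a),np.array(s['position']),ray(s,*b)
            k=np.linalg.lstsq(np.c_[d1,-d2],p2-p1,rcond=None)[0]; q1,q2=p1+k[0]*d1,p2+k[1]*d2
            best.append((np.linalg.norm(q1-q2),tuple(np.round((q1+q2)/2,3)),tuple(np.round(a))))
        print(np.round(b),*sorted(best)[:1][0])
print('black');go(W,[(305,60),(295,180),(265,290),(225,370),(205,405),(180,460),(155,520),(175,550)])
print('grey');go(W2,[(255,200),(235,260),(200,320),(150,365),(75,390)])
```

```text
black
[447. 238.] 0.013159416297323583 (np.float64(0.678), np.float64(-0.246), np.float64(0.216)) (np.float64(215.0), np.float64(5.0))
[443. 284.] 0.00012005242391684865 (np.float64(0.724), np.float64(-0.207), np.float64(0.082)) (np.float64(216.0), np.float64(6.0))
[432. 327.] 5.347455805292988e-05 (np.float64(0.683), np.float64(-0.246), np.float64(0.022)) (np.float64(262.0), np.float64(54.0))
[417. 357.] 0.0002155890789904265 (np.float64(0.618), np.float64(-0.302), np.float64(0.019)) (np.float64(311.0), np.float64(109.0))
[409. 371.] 1.9886384251872297e-05 (np.float64(0.591), np.float64(-0.325), np.float64(0.019)) (np.float64(331.0), np.float64(134.0))
[399. 392.] 2.8978104470507805e-05 (np.float64(0.565), np.float64(-0.342), np.float64(-0.002)) (np.float64(346.0), np.float64(156.0))
[390. 415.] 3.338530549872752e-06 (np.float64(0.53), np.float64(-0.376), np.float64(-0.004)) (np.float64(373.0), np.float64(185.0))
[397. 427.] 0.00014650195335749608 (np.float64(0.567), np.float64(-0.346), np.float64(-0.087)) (np.float64(343.0), np.float64(152.0))
grey
[428. 292.] 0.00440794480583053 (np.float64(0.701), np.float64(-0.191), np.float64(0.058)) (np.float64(205.0), np.float64(36.0))
[420. 315.] 0.00011110854593987155 (np.float64(0.742), np.float64(-0.123), np.float64(-0.066)) (np.float64(185.0), np.float64(35.0))
[407. 338.] 6.944858854710023e-05 (np.float64(0.817), np.float64(0.028), np.float64(-0.292)) (np.float64(155.0), np.float64(37.0))
[388. 355.] 0.00021204272306289354 (np.float64(0.576), np.float64(-0.276), np.float64(0.014)) (np.float64(289.0), np.float64(146.0))
[359. 365.] 0.0002823049009913137 (np.float64(0.519), np.float64(-0.281), np.float64(0.016)) (np.float64(293.0), np.float64(196.0))
```

The black cable lies on the bench almost touching the bearing on its right, and a grey cable ends near its left side. The nut is in front and the jaw edge is at y≈-0.236. A closing direction of +19° (yaw -71) with limited opening clears all of them, so I'll re-measure at that yaw and then grasp.

Run:
```python
from h import *
env.gripper_to(.80); Y=-71
env.goto([.5565,-.3107,.22],[180,0,Y]); env.dwell(.2)
e=np.array([.0016,-.0006]); c,s_=np.cos(np.radians(Y)),np.sin(np.radians(Y)); er=np.array([[c,-s_],[s_,c]])@e
f=wrist(); cv2.imwrite('pics/w5.png',f['image']); m=env.trace(f,'new_bearing'); print([round(x['score'],2) for x in m])
p=pts(f,m[0]['mask'],.016); a=cv2.minAreaRect(p); r=cv2.minEnclosingCircle(p); print(np.round(a[:2],4),np.round(r[0],4),r[1])
q=(np.array(a[0])+r[0])/2-er; prior=np.array([.5565,-.3107]); print('q',np.round(q,4))
if np.hypot(*(q-prior))<.003 and abs(r[1]-.031)<.002:
    xy=(2*q+prior)/3; print('use',np.round(xy,4))
    env.move_straight([*xy,.09],rate=.15)
    hit=env.move_straight([*xy,.003],rate=.06,force_limit=6); s=st(); print('hit',hit)
    if not hit:
        env.gripper_to(0,25); st(); env.move_straight([*xy,.25],rate=.15); st()
    else: env.move_straight([*xy,.15])
```

```text
[0.92]
[[ 0.5592 -0.3127]
 [ 0.06    0.0599]] [ 0.5591 -0.3125] 0.031248031184077263
q [ 0.5592 -0.3109]
use [ 0.5583 -0.3109]
t 36.3 p [ 0.5586 -0.3109  0.0035] rot [-180.   -0.  -71.] F [ 0.2 -0.6  0.4] op 0.799 ff 0.0
hit False
t 36.7 p [ 0.5585 -0.3109  0.0033] rot [-180.   -0.  -71.] F [0.2 0.4 2.1] op 0.688 ff 25.0
t 38.5 p [ 0.5579 -0.3106  0.2489] rot [ 1.799e+02  1.000e-01 -7.100e+01] F [ 0.1  0.2 -2.1] op 0.692 ff 25.0
```

Run:
```python
from h import *
Y=-71
env.goto([*AX,.22],[180,0,Y]); env.dwell(.1); f=env.grab_frame('side'); cv2.imwrite('pics/s5.png',f['image'])
env.move_straight([*AX,.125],rate=.15)
hit=env.move_straight([*AX,.0635],rate=.04,force_limit=8); s=st(); print(hit)
if s['position'][2]>.0665:
    f=env.grab_frame('side'); cv2.imwrite('pics/s6.png',cv2.resize(f['image'][130:270,160:400],None,fx=3,fy=3))
```

```text
t 43.4 p [0.5101 0.4139 0.0653] rot [-180.   -0.  -71.] F [-0.7  0.6  5.3] op 0.691 ff 25.0
True
```

```bash
cat >> h.py <<'E'
def seat(xy,z,yaw,op):
    env.goto([*AX,.19],[180,0,yaw]); env.move_straight([*AX,.135],rate=.15)
    hit=env.move_straight([*AX,z-.0015],rate=.04,force_limit=8); s=st(); print('seat',hit,'dz',round(s['position'][2]-z,4))
    if s['position'][2]-z<.0015:
        env.gripper_to(op); env.move_straight([*AX,.2],rate=.15); return True
    return False
E
python3 - <<'E'
from h import *
env.gripper_to(.85); env.move_straight([*AX,.2],rate=.15); st()
s=pick([.598,.216],.0055,0,20,op=.65,lift=.1)
if abs(s['opening']-.45)<.03 and seat(AX,.0805,0,.65):
    s=pick([.670,.219],.0055,0,15,op=.6,lift=.12)
    if abs(s['opening']-.36)<.03: print(seat(AX,.0955,0,.6))
st()
env.goto([.40,.20,.30],[180,0,0]); env.dwell(.5)
f=env.grab_frame('side'); cv2.imwrite('pics/s7.png',cv2.resize(f['image'][130:270,160:400],None,fx=3,fy=3))
st()
E
```

```text
t 45.1 p [0.5095 0.4132 0.1988] rot [179.7  -0.2 -71. ] F [-1.   1.3 -0.6] op 0.85 ff 0.0
t 48.3 p [0.5981 0.216  0.0058] rot [-180.   -0.    0.] F [-0.4  0.2  1.5] op 0.439 ff 20.0
t 49.3 p [0.5973 0.2157 0.1045] rot [ 1.8e+02  1.0e-01 -0.0e+00] F [ 0.5 -0.4 -1. ] op 0.447 ff 20.0
t 52.0 p [0.5099 0.4136 0.0808] rot [179.9   0.    0. ] F [-0.3  0.9  4.6] op 0.448 ff 20.0
seat True dz 0.0003
t 56.4 p [0.6701 0.219  0.0058] rot [-180.   -0.    0.] F [-0.  -0.8  0.2] op 0.357 ff 15.0
t 57.6 p [0.6693 0.2187 0.1243] rot [ 1.8e+02  1.0e-01 -0.0e+00] F [-0.5  0.5 -0.7] op 0.359 ff 15.0
t 60.0 p [0.5098 0.4134 0.0957] rot [179.9   0.    0. ] F [-0.3  0.4  4.1] op 0.36 ff 15.0
seat True dz 0.0002
True
t 61.6 p [0.5094 0.4132 0.1988] rot [179.7   0.2  -0. ] F [-0.5  0.2 -0. ] op 0.601 ff 0.0
t 63.1 p [0.4    0.2001 0.2999] rot [180.   0.   0.] F [-0.6 -0.5 -0. ] op 0.598 ff 0.0
```

View pics/s7.png

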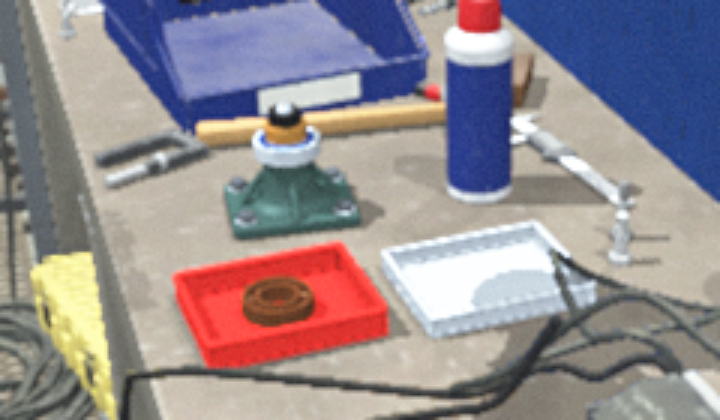

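The new blue-seal bearing, sleeve and collar are stacked on the axle at crop (285,140), all at their seated heights. The rusty bearing lies flat in the red tray at (278,300), and the steel tray is empty. I'm handing in.

```bash
python3 -c "
from workcell import env
print(env.close_job())"
```

```text
the job is handed in; nothing more can be done
None
```

The new blue-seal bearing is on the axle's shoulder with the sleeve and collar back over it at their starting heights (within 0.3 mm), the rusty bearing lies flat in the red tray, and the job was handed in at about 63 s.

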